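# Fit the adapter sleeve, then hold the warmer's hood open

### The arm

A 7-joint arm with a two-finger parallel gripper is mounted at the origin on a cart in front of the work surface, level with it; the furniture and walls round the work are solid. World frame = base frame: x ahead of the robot, y to its left, z up, the work surface at z = 0. Lengths are in mm, angles in rad, forces in N, time in s.
With the tool pointing down it reaches from about 425 to 925 mm from the base axis. Payload 6.8 kg.
Tool frame: the origin (TCP) lies between the finger pads, 19 mm behind the fingertips; this is the grasp point; z points along the fingers, y is the line along which they close (so a half turn about z gives the same grasp; the last joint's range is limited). The gripper opens to 85 mm and grips with 20 to 120 N. Pads are 22 mm wide; open, the fingers measure 114 mm over their backs; the gripper's body (76 mm by 85 mm) begins 54 mm behind the grasp point. The pads swing forward as they close: fully open they stand 13 mm farther back than shut.
Start: joints at [-1.257, 0.477, 0.022, 1.555, -0.011, 1.109, -0.083], TCP at [276.346, 615.857, 250.008] pointing down, gripper open.
Joint ranges: [-2.96, 2.96], [-0.34, 2.1], [-1.41, 1.46], [0.24, 2.44], [-1.37, 4.51], [0.17, 1.92], [-2.96, 2.96]. Speed limits (rad/s): [2.39, 2.39, 3.14, 3.14, 3.14, 3.14, 3.14].

### API

Orientations are given as a 3x3 rotation matrix whose columns are the frame's x, y, z axes.
In Python, from station import arm gives the robot as it stands.
- The arm moves only by the tool drive_tool, never from a script. Its argument "moves" is a list of rows, each an object of numbers: "fingers": the closure in counts, from 0 (fully open) to 255 (shut); "x", "y", "z": the shift along the tool's x, y, z in m; "wx", "wy", "wz": the turn, a rotation vector about the tool's x, y, z in rad. A call has 1 to 5 rows; each row is the pose to reach, as a shift and turn from the pose commanded when the call began, along the tool's axes at that moment; what a row does not reach only later rows make up. A row lasts 1/12 s, in which the tool goes at most 41.7 mm and 7.16 degrees, less where a joint would pass 70% of its speed; a pose out of reach is approached as far as the arm can. A call with a gripper value outside its range is refused whole. The fingers move at their own pace and stop on an object; "newtons" is the grip in N (left out, the last holds). Time passes only in rows, so rows that repeat a pose let the fingers close. It gives the time, the measured TCP pose, the force, the opening and the grip force at its end, in the units of the state.
- arm.sense(): the state, without advancing time (a new reading comes with each control period).
- arm.read_camera(name): name is "side" or "top" or "wrist"; returns a dict with "color" (420x560x3 uint8, red, green, blue), "fx", "fy", "cx", "cy" (pixels), "distortion" ([k1, k2, p1, p2, k3] as OpenCV has them; the pictures are not rectified), "world_to_cam" (4x4, takes a point from world to camera coordinates). Camera axes: x right, y down, z forward; pixel columns grow to the right and rows downward; lengths in mm; the calibration is good to about 2 mm. A picture is of the moment at which its call begins. There is no depth.
- arm.close_job(): hands the job in; it is judged then, once.
The state is a dict: "clock": time; "joints": joint angles; "dq": joint speeds; "joint_torque": joint torques, N m; "position": TCP position; "tool_rot": TCP orientation; "wrist_force": force on the tool from outside, world axes, zero at the start; "ft_torque": the same for the moment, N m; "gripper_width": finger opening in mm; "gripper_force": force on a finger pad.
Only numpy, scipy, OpenCV 4.12 (cv2) and the standard library are available. Lean on these libraries where they do the work, as an engineer would, in place of code of your own. Each camera call takes 0.05 s, during which the arm holds its last target. There are 200 camera calls.

### The job

Of the three aluminium adapter sleeves, set the one that fits the round well in the tube warmer's side deck into that well, upright and fully home, and leave the other two sleeves and the things nearby where they stand. Then raise the warmer's spring-closed hood by its bar handle to 60 degrees from closed and keep holding it there for me, never letting it snap shut: finish while still holding the hood.

Things in the scene. Friction and masses are not known exactly. Their poses are not given: they have to be found in the camera images.
- warmer: Grey tube warmer fixed to the bench, 170 mm deep (x), 240 mm wide (y), turned a little either way. Origin at the centre of its footprint on the bench; x points from its front to its back, y to its left, z up. Left part (y -30 to 120 mm): chamber 70 mm high under a hinged white hood (top at 96 mm when closed). Right part (y -120 to -30 mm): flat deck, top 50 mm above the bench, with one round well.
- loading_well (a point): Centre of the mouth of the well in the warmer's side deck, level with the deck's top (50 mm above the bench); at x 0, y -80 mm in the warmer's frame, axes as the warmer's. Well 32 mm in diameter, 3.5 mm chamfer, 25 mm deep with closed floor: a seated sleeve's underside is 25 mm below this point and it stands 35 mm out of the deck. The hood's side is 50 mm to the left of this point.
- sleeve_small: Bare-aluminium tube adapter sleeve, an upright hollow cylinder open at the top, outside diameter 22 mm, 60 mm tall, foot chamfered 2 mm, bore 16.6 mm, about 30 g; stands loose on the bench. Origin at the centre of its underside, z up along its axis.
- sleeve_medium: Bare-aluminium tube adapter sleeve, an upright hollow cylinder open at the top, outside diameter 29 mm, 60 mm tall, foot chamfered 2 mm, bore 16.6 mm, about 60 g; stands loose on the bench. Origin at the centre of its underside, z up along its axis.
- sleeve_large: Bare-aluminium tube adapter sleeve, an upright hollow cylinder open at the top, outside diameter 36 mm, 60 mm tall, foot chamfered 2 mm, bore 16.6 mm, about 90 g; stands loose on the bench. Origin at the centre of its underside, z up along its axis.
- hood (a joint): Angle of the hood in rad: 0 closed, growing as its front rises, stop at 1.75; 60 degrees is 1.047. A spring and its weight close it from every angle: about 3 N at the bar; it snaps shut if let go.
- hood_hinge (a point): Middle of the hood's hinge line at the back of the chamber, 70 mm above the bench, at x 80, y 45 mm in the warmer's frame; axes as the warmer's, the hinge line runs along its y, and the front of the hood lies towards -x.
- hood_bar (a point): Middle of the hood's handle: a round steel bar 10 mm thick along y, 74 mm free between its stems, 45 mm in front of the hood's front face. As measured from the hinge line with the hood closed: 210 mm in front and 12 mm higher (82 mm above the bench). The point turns with the hood; x points from bar to hinge. The bar can turn between the finger pads.
- timer: Small white lab timer lying on the bench, 60 x 64 x 16 mm, a bystander; origin at the centre of its underside.
- culture_dish: Lidded round culture dish, 61 mm across, 16 mm high, a bystander; origin at the centre of its underside.
- objective_can: Round objective canister, 37 mm across, 48 mm high, a bystander; origin at the centre of its underside.
Mind the look-alikes: they are no part of the job. Leave any pink look-alike of the sleeve_medium alone.

How it is judged (in metres and radians):
On the way:
1. the 29 mm sleeve stands fully home in the well, let go, with the hood still closed (horizontal distance between sleeve_medium and loading_well below 0.005 m and z of sleeve_medium in the frame of loading_well below -0.021 m and angle between sleeve_medium's own z axis and vertical below 0.1 rad and contact force between sleeve_medium and the fingers below 0.1 N and value of joint hood below 0.1 rad), for 0.2 s.
At the end, for the whole second after the job is handed in: 29 mm sleeve home in the well (within 5 mm of its centre, underside 21 mm or more below the deck, tilt under 0.10 rad); fingers hold the hood still (over 1 N, TCP within 60 mm of the middle of the bar) at 60 degrees plus or minus 6; no loose object props it (horizontal distance between sleeve_medium and loading_well below 0.005 m and z of sleeve_medium in the frame of loading_well below -0.021 m and angle between sleeve_medium's own z axis and vertical below 0.1 rad and value of joint hood between 0.942 and 1.152 rad and velocity of joint hood between -0.1 and 0.1 rad/s and contact force between hood and the fingers above 1 N and distance between the grasp point and hood_bar below 0.06 m and contact force between hood and sleeve_small below 0.2 N and contact force between hood and sleeve_medium below 0.2 N and contact force between hood and sleeve_large below 0.2 N and contact force between hood and timer below 0.2 N and contact force between hood and culture_dish below 0.2 N and contact force between hood and objective_can below 0.2 N); the arm keeps its last pose, push and grip.
It fails at once if one of the other two sleeves is moved more than 30 mm (distance of any of sleeve_small, sleeve_large from where it was at the start of the episode above 0.03 m).
It fails at once if a bystander (timer, culture dish, objective canister) is moved more than 30 mm (distance of any of timer, culture_dish, objective_can from where it was at the start of the episode above 0.03 m).
It fails at once if the hood snaps shut (falls faster than 2 rad/s) (velocity of joint hood below -2 rad/s).
It also fails if it takes over 64 s, if anything falls off the work surface, if the arm or the gripper's body presses on something with over 40 N, if the wrist force passes 120 N, or if a joint passes its speed limit or range.

## Working session

There is one attempt and no reset: what is moved stays moved. The work goes in short steps, Python scripts to look and compute and a tool call to move; the robot and the scene stay as the last step left them, time stands still between calls to the robot, and variables do not carry over. Pictures are saved under pics/ and viewed, at most 10 in all, crops included, and the job is handed in when it is done.

Besides the shell and the picture viewer there is one more tool, called after "Emit:" by a JSON object that holds its "fn" and its "kwargs", one argument or row to a line. drive_tool: Moves the arm, as the interface text tells. Its arguments: {"type":"object","properties":{"moves":{"type":"array","items":{"type":"object","properties":{"fingers":{"type":"number"},"x":{"type":"number"},"y":{"type":"number"},"z":{"type":"number"},"wx":{"type":"number"},"wy":{"type":"number"},"wz":{"type":"number"}}}},"newtons":{"type":"number"}},"required":["moves"]}

```bash
mkdir -p pics
python3 - <<'E'
from station import arm
import cv2,pickle
d={}
for n in("top","side","wrist"):
    d[n]=arm.read_camera(n); cv2.imwrite(f"pics/{n}0.png",d[n]["color"][:,:,::-1])
    print(n,d[n]["fx"],d[n]["cx"],d[n]["cy"],d[n]["distortion"],d[n]["world_to_cam"])
pickle.dump(d,open("c0.pkl","wb"))
s=arm.sense();print(s["clock"],s["position"],s["tool_rot"])
E
```

```text
top 403.830600156095 273.09578453475274 207.15043228404315 [-0.04062063  0.          0.          0.          0.        ] [[ 2.21436710e-02 -9.99647567e-01  1.46424143e-02  8.65394443e+01]
 [-9.93008700e-01 -2.36904481e-02 -1.15639455e-01  5.44669024e+02]
 [ 1.15945585e-01 -1.19793628e-02 -9.93183325e-01  1.01595786e+03]
 [ 0.00000000e+00  0.00000000e+00  0.00000000e+00  1.00000000e+00]]
side 445.501822768728 288.3582611277816 209.52367406828242 [0.01590391 0.         0.         0.         0.        ] [[-9.92010050e-01  1.24307059e-01 -2.15363632e-02  5.13262735e+02]
 [ 8.23300150e-02  5.08525826e-01 -8.57101658e-01 -2.07943940e+01]
 [-9.55919892e-02 -8.52026548e-01 -5.14696932e-01  1.35056287e+03]
 [ 0.00000000e+00  0.00000000e+00  0.00000000e+00  1.00000000e+00]]
wrist 348.038180932778 278.87111697725686 214.73512185729984 [-0.08894015  0.          0.          0.          0.        ] [[ 4.08129661e-01  9.12921618e-01 -2.07343129e-03 -6.73233763e+02]
 [ 8.66495305e-01 -3.86657294e-01  3.15724602e-01 -4.14314049e+01]
 [ 2.87430107e-01 -1.30653193e-01 -9.48848606e-01  3.79416166e+02]
 [ 0.00000000e+00  0.00000000e+00  0.00000000e+00  1.00000000e+00]]
0.15 [276.19885593 615.48961386 249.27527479] [[-9.12351017e-01  4.09408625e-01 -4.47351315e-04]
 [ 4.09408858e-01  9.12350186e-01 -1.23535440e-03]
 [-9.76236897e-05 -1.31022643e-03 -9.99999137e-01]]
```

View pics/top0.png

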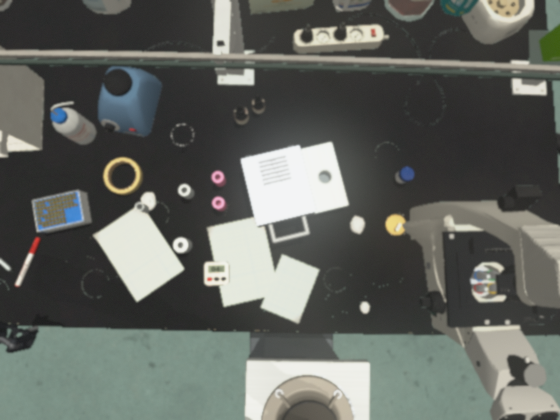

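View pics/side0.png

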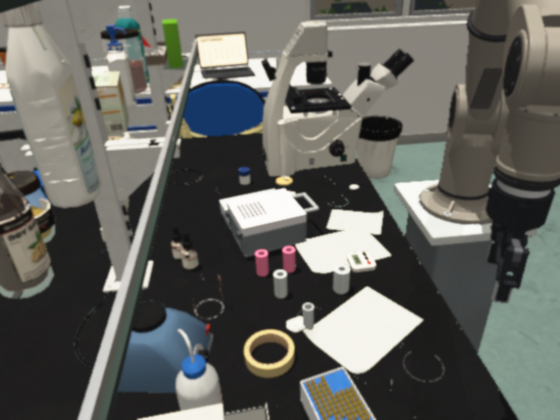

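The top view shows the warmer (deck well at about (325,177), bar at about (290,232)). It also shows metallic sleeves near (184,191), (150,200) and (181,245), and pink look-alikes at (218,178) and (218,203). I'll enlarge both views to measure.

```bash
python3 - <<'E'
import cv2,pickle,numpy as np
d=pickle.load(open("c0.pkl","rb"))
t=d["top"]["color"][:,:,::-1];s=d["side"]["color"][:,:,::-1]
a=cv2.resize(t[140:260,130:355],None,fx=3.5,fy=3.5,interpolation=cv2.INTER_CUBIC)[:,:790]
cv2.imwrite("pics/topcrop.png",a)
b=cv2.resize(s[180:340,215:375],None,fx=3.7,fy=3.7,interpolation=cv2.INTER_CUBIC)
cv2.imwrite("pics/sidecrop.png",b)
E
cat > h.py <<'E'
import numpy as np,cv2
def K(c): return np.array([[c["fx"],0,c["cx"]],[0,c["fy"],c["cy"]],[0,0,1]])
def ray(c,uv,z):
    "pixels -> world points on plane z (mm)"
    p=cv2.undistortPoints(np.array(uv,float).reshape(-1,1,2),K(c),np.array(c["distortion"])).reshape(-1,2)
    T=c["world_to_cam"];R=T[:3,:3];o=-R.T@T[:3,3]
    w=np.c_[p,np.ones(len(p))]@R
    return o+w*((np.asarray(z)-o[2])/w[:,2])[:,None]
def proj(c,P):
    T=c["world_to_cam"]
    return cv2.projectPoints(np.array(P,float).reshape(-1,1,3),cv2.Rodrigues(T[:3,:3])[0],T[:3,3],K(c),np.array(c["distortion"]))[0].reshape(-1,2)
E
```

```text
(no output)
```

View pics/topcrop.png

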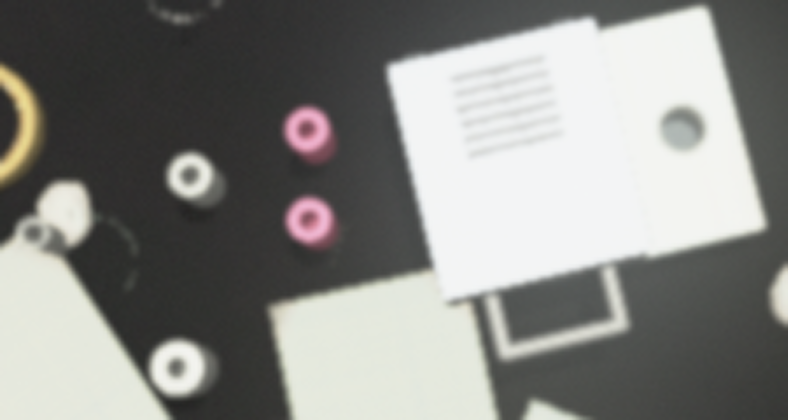

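View pics/sidecrop.png

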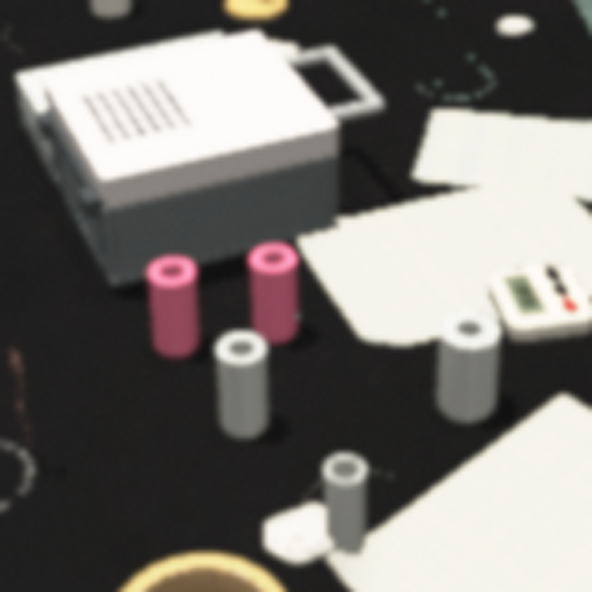

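Medium sleeve is the middle-sized metal one: top rim at about (190,176) in the top crop and (241,347) in the side crop. The large one is at (177,368) and the small at (35,233). Well mouth is at (682,129); the bar runs (507,353)–(624,325).

Run:
```python
import pickle,numpy as np
from h import *
d=pickle.load(open("c0.pkl","rb"))
tp=lambda x,y:((x+.5)/3.5-.5+130,(y+.5)/3.5-.5+140)
sp=lambda x,y:((x+.5)/3.7-.5+215,(y+.5)/3.7-.5+180)
T=d["top"];S=d["side"]
np.set_printoptions(precision=1,suppress=True)
print("med",ray(T,[tp(190,176)],60),ray(S,[sp(241,347)],60))
print("lar",ray(T,[tp(177,368)],60),ray(S,[sp(469,326)],60))
print("small",ray(T,[tp(35,233)],60),ray(S,[sp(345,469)],60))
print("pink",ray(T,[tp(308,130),tp(309,220)],60),ray(S,[sp(172,270),sp(273,257)],60))
w=ray(T,[tp(682,129)],50);print("well",w)
D=ray(T,[tp(708,7),tp(766,228)],50);print("deck right",D)
H=ray(T,[tp(387,66),tp(595,18),tp(645,258),tp(447,300)],96);print("hood",H)
B=ray(T,[tp(505,354),tp(626,326)],82);print("bar",B,B.mean(0),ray(S,[sp(380,102),sp(335,50)],82))
for v in (D[0]-D[1],H[1]-H[2],H[0]-H[3]):print("yaw x",np.arctan2(v[1],v[0]))
for v in (H[0]-H[1],H[3]-H[2],B[0]-B[1]):print("yaw y",np.arctan2(-v[0],v[1]))
```

```text
med [[577.6 325.9  60. ]] [[576.2 326.8  60. ]]
lar [[439.3 328.6  60. ]] [[437.4 327.7  60. ]]
small [[533.5 435.7  60. ]] [[531.5 438.5  60. ]]
pink [[613.4 241.9  60. ]
 [547.6 238.7  60. ]] [[611.5 243.4  60. ]
 [545.9 239.4  60. ]]
well [[622.9 -31.3  50. ]]
deck right [[715.7 -50.1  50. ]
 [551.  -93.4  50. ]]
hood [[653.7 183.5  96. ]
 [692.2  37.4  96. ]
 [522.1   0.3  96. ]
 [489.8 136.9  96. ]]
bar [[453.9  95.8  82. ]
 [475.4  11.5  82. ]] [464.7  53.6  82. ] [[449.7  94.2  82. ]
 [469.5  12.5  82. ]]
yaw x 0.2567918708453822
yaw x 0.2152715700623657
yaw x 0.27717402862660584
yaw y 0.2579025426493791
yaw y 0.23268711989212076
yaw y 0.24914340161627466
```

```bash
cat >> h.py <<'E'
from scipy.spatial.transform import Rotation as Ro
def down(yaw):
    "tool z down, tool y (closing line) at yaw in world"
    y=np.array([np.cos(yaw),np.sin(yaw),0]);z=np.array([0,0,-1.]);return np.c_[np.cross(y,z),y,z]
def rel(s,p,R):
    A=s["tool_rot"];return np.round(A.T@(np.array(p)-s["position"])/1000,4),np.round(Ro.from_matrix(A.T@R).as_rotvec(),4)
E
python3 - <<'E'
from station import arm
from h import *
print(rel(arm.sense(),[577,326.5,170],down(.25)))
E
```

```text
(array([-0.3927, -0.1404,  0.0795]), array([-1.20e-03,  7.00e-04,  8.99e-01]))
```

Emit:
{"fn": "drive_tool", "kwargs": {
  "moves": [
    {"x": -0.036, "y": -0.013, "z": 0.007, "wz": 0.1, "fingers": 0},
    {"x": -0.072, "y": -0.026, "z": 0.014, "wz": 0.2, "fingers": 0},
    {"x": -0.108, "y": -0.039, "z": 0.022, "wz": 0.3, "fingers": 0},
    {"x": -0.144, "y": -0.051, "z": 0.029, "wz": 0.4, "fingers": 0},
    {"x": -0.18, "y": -0.064, "z": 0.036, "wz": 0.5, "fingers": 0}
  ]
}}

```text
$.moves[0]: bad value
```

Run:
```python
from station import arm
from h import *
print(rel(arm.sense(),[577,326.5,170],down(.25)))
```

```text
(array([-0.3927, -0.1404,  0.0795]), array([-1.20e-03,  7.00e-04,  8.99e-01]))
```

Emit:
{"fn": "drive_tool", "kwargs": {
  "moves": [
    {"x": -0.036, "y": -0.013, "z": 0.007, "wx": 0, "wy": 0, "wz": 0.1, "fingers": 0},
    {"x": -0.072, "y": -0.026, "z": 0.014, "wx": 0, "wy": 0, "wz": 0.2, "fingers": 0},
    {"x": -0.108, "y": -0.039, "z": 0.022, "wx": 0, "wy": 0, "wz": 0.3, "fingers": 0},
    {"x": -0.144, "y": -0.051, "z": 0.029, "wx": 0, "wy": 0, "wz": 0.4, "fingers": 0},
    {"x": -0.18, "y": -0.064, "z": 0.036, "wx": 0, "wy": 0, "wz": 0.5, "fingers": 0}
  ]
}}

```text
clock: 0.57
position: [415.3, 482.3, 213.5]
tool_rot: [[-0.601, 0.799, -0.0], [0.799, 0.601, -0.0], [-0.0, -0.0, -1.0]]
wrist_force: [0.5, 0.1, 0.2]
gripper_width: 85.9
gripper_force: 0.0
```

Run:
```python
from station import arm
from h import *
print(rel(arm.sense(),[577,326.5,170],down(.25)))
```

```text
(array([-0.2217,  0.0357,  0.0435]), array([-2.000e-04,  1.000e-04,  3.944e-01]))
```

Emit:
{"fn": "drive_tool", "kwargs": {
  "moves": [
    {"x": -0.04, "y": 0.006, "z": 0.008, "wx": 0, "wy": 0, "wz": 0.1, "fingers": 0},
    {"x": -0.08, "y": 0.012, "z": 0.016, "wx": 0, "wy": 0, "wz": 0.2, "fingers": 0},
    {"x": -0.12, "y": 0.018, "z": 0.024, "wx": 0, "wy": 0, "wz": 0.3, "fingers": 0},
    {"x": -0.16, "y": 0.024, "z": 0.032, "wx": 0, "wy": 0, "wz": 0.394, "fingers": 0},
    {"x": -0.195, "y": 0.03, "z": 0.038, "wx": 0, "wy": 0, "wz": 0.394, "fingers": 0}
  ]
}}

```text
clock: 0.98
position: [557.5, 343.9, 175.2]
tool_rot: [[-0.246, 0.969, -0.0], [0.969, 0.246, -0.001], [-0.001, -0.001, -1.0]]
wrist_force: [1.0, 1.1, 0.2]
gripper_width: 84.9
gripper_force: 0.0
```

Run:
```python
from station import arm
from h import *
import pickle
c=arm.read_camera("wrist");pickle.dump(c,open("w1.pkl","wb"));cv2.imwrite("pics/w1.png",c["color"][:,:,::-1])
print(rel(arm.sense(),[577,326.5,170],down(.25)))
for n,p in dict(med=[577,326.5,60],lar=[438,328,60],p1=[612.5,242.6,60],p2=[546.7,239,60],sm=[532.5,437,60]).items():print(n,proj(c,p))
```

```text
(array([-0.0124,  0.0112,  0.0046]), array([ 0.0014,  0.0071, -0.0063]))
med [[299.66785385 244.19809416]]
lar [[114.52676826 197.87372417]]
p1 [[313.686274   343.38372591]]
p2 [[235.47963271 330.66346982]]
sm [[278.36746924  74.50552417]]
```

View pics/w1.png

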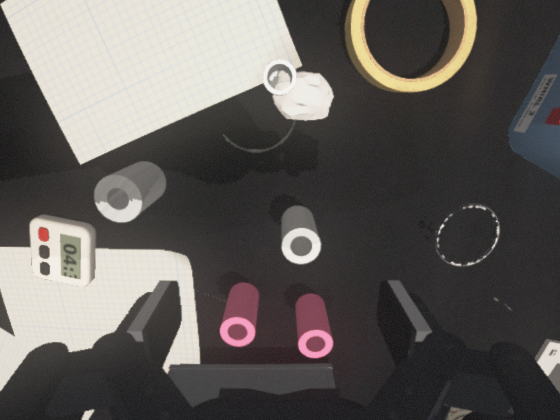

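The wrist view shows the medium rim at (300,246) against a predicted (300,244), so the estimate is good. The fingers straddle it clear of the pink ones. Descending.

Emit:
{"fn": "drive_tool", "kwargs": {
  "moves": [
    {"x": -0.0124, "y": 0.0112, "z": 0.01, "wx": 0, "wy": 0.003, "wz": -0.003, "fingers": 0},
    {"x": -0.0124, "y": 0.0112, "z": 0.035, "wx": 0, "wy": 0.003, "wz": -0.003, "fingers": 0},
    {"x": -0.0124, "y": 0.0112, "z": 0.065, "wx": 0, "wy": 0.003, "wz": -0.003, "fingers": 0},
    {"x": -0.0124, "y": 0.0112, "z": 0.1, "wx": 0, "wy": 0.003, "wz": -0.003, "fingers": 0},
    {"x": -0.0124, "y": 0.0112, "z": 0.1266, "wx": 0, "wy": 0.003, "wz": -0.003, "fingers": 0}
  ]
}}

```text
clock: 1.45
position: [569.0, 337.2, 46.9]
tool_rot: [[-0.255, 0.967, -0.002], [0.967, 0.255, 0.002], [0.003, -0.002, -1.0]]
wrist_force: [-0.2, 0.2, -0.4]
gripper_width: 85.6
gripper_force: 0.0
```

Run:
```python
from station import arm
from h import *
c=arm.read_camera("wrist")
print(arm.sense()["position"],rel(arm.sense(),[577,326.5,48],down(.25)))
w=cv2.imread("pics/w1.png")
import pickle
print(ray(pickle.load(open("w1.pkl","rb")),[(300,246)],60))
```

```text
[565.96939276 335.57242952  41.80286344] (array([-0.0116,  0.0083, -0.0063]), array([-0.0092,  0.0001,  0.0088]))
[[577.62739004 325.15905434  60.        ]]
```

Emit:
{"fn": "drive_tool", "kwargs": {
  "moves": [
    {"x": 0, "y": 0, "z": 0, "wx": 0, "wy": 0, "wz": 0, "fingers": 0},
    {"x": 0, "y": 0, "z": 0, "wx": 0, "wy": 0, "wz": 0, "fingers": 0},
    {"x": 0, "y": 0, "z": 0, "wx": 0, "wy": 0, "wz": 0, "fingers": 0}
  ]
}}

```text
clock: 1.75
position: [571.5, 338.2, 51.6]
tool_rot: [[-0.255, 0.967, 0.002], [0.967, 0.255, 0.005], [0.004, 0.003, -1.0]]
wrist_force: [-0.2, 0.1, 0.8]
gripper_width: 85.5
gripper_force: 0.0
```

Run:
```python
from station import arm
from h import *
s=arm.sense();print(s["position"],s["dq"],rel(s,[577.2,325.8,48],down(.25)))
```

```text
[571.47362646 338.15753792  51.60249452] [-0.00064954 -0.01257887  0.00292681 -0.00124747 -0.00118989 -0.00393541
  0.00143909] (array([-0.0134,  0.0024,  0.0036]), array([ 0.0032, -0.0041,  0.0079]))
```

Emit:
{"fn": "drive_tool", "kwargs": {
  "moves": [
    {"x": -0.0134, "y": 0.0024, "z": 0.0036, "wx": 0.003, "wy": -0.004, "wz": 0.008, "fingers": 0},
    {"x": -0.0134, "y": 0.0024, "z": 0.0036, "wx": 0.003, "wy": -0.004, "wz": 0.008, "fingers": 0},
    {"x": -0.0134, "y": 0.0024, "z": 0.0036, "wx": 0.003, "wy": -0.004, "wz": 0.008, "fingers": 0},
    {"x": -0.0134, "y": 0.0024, "z": 0.0036, "wx": 0.003, "wy": -0.004, "wz": 0.008, "fingers": 0}
  ]
}}

```text
clock: 2.08
position: [576.4, 324.7, 46.4]
tool_rot: [[-0.246, 0.969, -0.002], [0.969, 0.246, -0.001], [-0.001, -0.002, -1.0]]
wrist_force: [-0.2, 0.6, -0.1]
gripper_width: 85.5
gripper_force: 0.0
```

Run:
```python
from station import arm
from h import *
s=arm.sense();print(s["position"],s["dq"],rel(s,[577.2,325.8,48],down(.25)))
```

```text
[576.35018283 324.68395953  46.44693418] [-0.01016233  0.00371354 -0.01252366  0.00032702 -0.00136565 -0.00151728
  0.00095224] (array([ 0.0009,  0.0011, -0.0016]), array([-0.0021,  0.0007, -0.001 ]))
```

Emit:
{"fn": "drive_tool", "kwargs": {
  "moves": [
    {"x": 0.001, "y": 0.001, "z": -0.001, "wx": 0, "wy": 0, "wz": 0, "fingers": 120},
    {"x": 0.001, "y": 0.001, "z": -0.001, "wx": 0, "wy": 0, "wz": 0, "fingers": 140},
    {"x": 0.001, "y": 0.001, "z": -0.001, "wx": 0, "wy": 0, "wz": 0, "fingers": 160},
    {"x": 0.001, "y": 0.001, "z": -0.001, "wx": 0, "wy": 0, "wz": 0, "fingers": 200},
    {"x": 0.001, "y": 0.001, "z": -0.001, "wx": 0, "wy": 0, "wz": 0, "fingers": 200}
  ],
  "newtons": 40
}}

```text
clock: 2.5
position: [576.7, 326.5, 46.9]
tool_rot: [[-0.248, 0.969, -0.002], [0.969, 0.248, -0.001], [-0.001, -0.002, -1.0]]
wrist_force: [-0.4, -0.2, 2.1]
gripper_width: 28.3
gripper_force: 39.2
```

Emit:
{"fn": "drive_tool", "kwargs": {
  "moves": [
    {"x": 0, "y": 0, "z": 0, "wx": 0, "wy": 0, "wz": 0, "fingers": 220},
    {"x": 0, "y": 0, "z": 0, "wx": 0, "wy": 0, "wz": 0, "fingers": 220},
    {"x": 0, "y": 0, "z": 0, "wx": 0, "wy": 0, "wz": 0, "fingers": 220},
    {"x": 0, "y": 0, "z": 0, "wx": 0, "wy": 0, "wz": 0, "fingers": 220}
  ]
}}

```text
clock: 2.83
position: [576.7, 326.5, 46.9]
tool_rot: [[-0.247, 0.969, -0.002], [0.969, 0.247, -0.001], [-0.001, -0.003, -1.0]]
wrist_force: [0.0, -0.2, 1.2]
gripper_width: 27.9
gripper_force: 39.2
```

Run:
```python
from station import arm
from h import *
s=arm.sense();print(s["position"],s["gripper_width"],rel(s,[577,326,165],down(.25)),rel(s,[623,-31.3,165],down(.25)))
```

```text
[576.69401736 326.45473428  46.91273941] 27.86830730289659 (array([-6.000e-04, -1.000e-04, -1.181e-01]), array([-0.0026,  0.0007,  0.0001])) (array([-0.3582, -0.044 , -0.1177]), array([-0.0026,  0.0007,  0.0001]))
```

Emit:
{"fn": "drive_tool", "kwargs": {
  "moves": [
    {"x": 0, "y": 0, "z": -0.02, "wx": 0, "wy": 0, "wz": 0, "fingers": 220},
    {"x": 0, "y": 0, "z": -0.05, "wx": 0, "wy": 0, "wz": 0, "fingers": 220},
    {"x": 0, "y": 0, "z": -0.08, "wx": 0, "wy": 0, "wz": 0, "fingers": 220},
    {"x": 0, "y": 0, "z": -0.118, "wx": 0, "wy": 0, "wz": 0, "fingers": 220},
    {"x": -0.02, "y": -0.002, "z": -0.118, "wx": 0, "wy": 0, "wz": 0, "fingers": 220}
  ]
}}

```text
clock: 3.25
position: [582.0, 313.2, 172.0]
tool_rot: [[-0.253, 0.967, 0.006], [0.967, 0.253, 0.007], [0.006, 0.007, -1.0]]
wrist_force: [1.5, 1.6, -0.1]
gripper_width: 28.0
gripper_force: 39.5
```

Emit:
{"fn": "drive_tool", "kwargs": {
  "moves": [
    {"x": -0.03, "y": -0.004, "z": 0, "wx": 0, "wy": 0, "wz": 0, "fingers": 220},
    {"x": -0.065, "y": -0.008, "z": 0, "wx": 0, "wy": 0, "wz": 0, "fingers": 220},
    {"x": -0.1, "y": -0.012, "z": 0, "wx": 0, "wy": 0, "wz": 0, "fingers": 220},
    {"x": -0.135, "y": -0.016, "z": 0, "wx": 0, "wy": 0, "wz": 0, "fingers": 220},
    {"x": -0.17, "y": -0.02, "z": 0, "wx": 0, "wy": 0, "wz": 0, "fingers": 220}
  ]
}}

```text
clock: 3.67
position: [602.1, 135.2, 164.7]
tool_rot: [[-0.248, 0.969, -0.003], [0.969, 0.248, -0.002], [-0.001, -0.004, -1.0]]
wrist_force: [1.1, 0.5, -0.9]
gripper_width: 28.1
gripper_force: 39.5
```

Emit:
{"fn": "drive_tool", "kwargs": {
  "moves": [
    {"x": -0.035, "y": -0.004, "z": 0, "wx": 0, "wy": 0, "wz": 0, "fingers": 220},
    {"x": -0.07, "y": -0.008, "z": 0, "wx": 0, "wy": 0, "wz": 0, "fingers": 220},
    {"x": -0.105, "y": -0.012, "z": 0, "wx": 0, "wy": 0, "wz": 0, "fingers": 220},
    {"x": -0.135, "y": -0.016, "z": 0, "wx": 0, "wy": 0, "wz": 0, "fingers": 220},
    {"x": -0.155, "y": -0.02, "z": 0, "wx": 0, "wy": 0, "wz": 0, "fingers": 220}
  ]
}}

```text
clock: 4.08
position: [621.2, -22.8, 165.1]
tool_rot: [[-0.244, 0.97, -0.003], [0.97, 0.244, -0.003], [-0.003, -0.004, -1.0]]
wrist_force: [-0.8, -0.5, -0.4]
gripper_width: 27.8
gripper_force: 39.5
```

Emit:
{"fn": "drive_tool", "kwargs": {
  "moves": [
    {"x": 0, "y": 0, "z": 0, "wx": 0, "wy": 0, "wz": 0, "fingers": 220},
    {"x": 0, "y": 0, "z": 0, "wx": 0, "wy": 0, "wz": 0, "fingers": 220},
    {"x": 0, "y": 0, "z": 0, "wx": 0, "wy": 0, "wz": 0, "fingers": 220},
    {"x": 0, "y": 0, "z": 0, "wx": 0, "wy": 0, "wz": 0, "fingers": 220},
    {"x": 0, "y": 0, "z": 0, "wx": 0, "wy": 0, "wz": 0, "fingers": 220}
  ]
}}

```text
clock: 4.5
position: [621.4, -16.3, 165.0]
tool_rot: [[-0.25, 0.968, -0.003], [0.968, 0.25, -0.001], [-0.0, -0.003, -1.0]]
wrist_force: [0.8, -0.1, -0.9]
gripper_width: 27.7
gripper_force: 39.5
```

Run:
```python
from station import arm
from h import *
import pickle
c=arm.read_camera("wrist");pickle.dump(c,open("w2.pkl","wb"));cv2.imwrite("pics/w2.png",c["color"][:,:,::-1])
s=arm.sense();print(s["position"],s["gripper_width"],rel(s,[623,-31.3,165],down(.25)),s["wrist_force"])
print("well",proj(c,[622.9,-31.3,50]))
```

```text
[621.4594466  -16.57324557 165.09369057] 27.864783215619138 (array([-0.0146, -0.0022,  0.0001]), array([-0.0031,  0.0004,  0.0023])) [ 0.25431953  0.86021498 -1.03789608]
well [[277.1600403  235.91137566]]
```

View pics/w2.png

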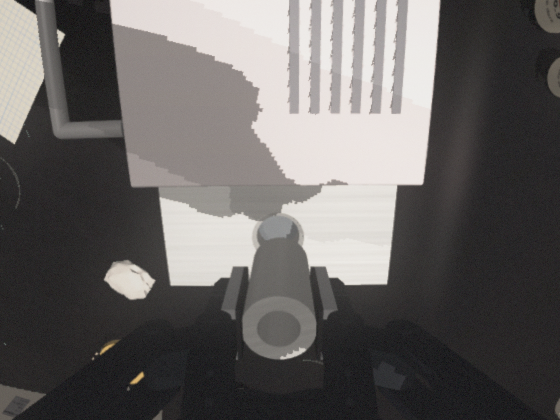

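The wrist view shows the well's mouth at about (278,238) against a predicted (277,236). The sleeve is held upright with its rim at about (279,328), and the hood is closed. Checking numerically.

Run:
```python
from station import arm
from h import *
import pickle
c=pickle.load(open("w2.pkl","rb"))
s=arm.sense();P=s["position"];R=s["tool_rot"]
print("rim pred",proj(c,[P-R[:,2]*13.1]),"r px",proj(c,[P-R[:,2]*13.1+R[:,0]*14.5,P-R[:,2]*13.1+R[:,1]*14.5,P-R[:,2]*13.1-R[:,1]*14.5]))
w=np.array([622.9,-31.3,50]);print("mouth L,R,T,B",proj(c,[w+19.5*R[:,1],w-19.5*R[:,1],w+19.5*R[:,0],w-19.5*R[:,0]]))
print(ray(c,[(278,238)],50))
yc=np.array([-.247,.969,0]);xc=np.array([.969,.247,0])
o=w+80*yc; o[2]=0
print("deck corners",proj(c,[o+a*xc-120*yc+[0,0,50] for a in(-85,85)]))
```

```text
rim pred [[280.80605515 327.15812813]] r px [[280.95127238 293.63866557]
 [319.40561528 327.06276595]
 [242.18598656 326.99967079]]
mouth L,R,T,B [[303.69296881 235.93833374]
 [250.6291799  235.86248237]
 [277.16084837 210.62064558]
 [277.16076913 259.95883941]]
[[623.91152962 -32.74665061  50.        ]]
deck corners [[168.19101835 282.71008687]
 [386.02692634 283.89309291]]
```

Emit:
{"fn": "drive_tool", "kwargs": {
  "moves": [
    {"x": -0.016, "y": -0.0015, "z": 0.01, "wx": -0.003, "wy": 0, "wz": 0.002, "fingers": 220},
    {"x": -0.016, "y": -0.0015, "z": 0.03, "wx": -0.003, "wy": 0, "wz": 0.002, "fingers": 220},
    {"x": -0.016, "y": -0.0015, "z": 0.048, "wx": -0.003, "wy": 0, "wz": 0.002, "fingers": 220},
    {"x": -0.016, "y": -0.0015, "z": 0.048, "wx": -0.003, "wy": 0, "wz": 0.002, "fingers": 220},
    {"x": -0.016, "y": -0.0015, "z": 0.048, "wx": -0.003, "wy": 0, "wz": 0.002, "fingers": 220}
  ]
}}

```text
clock: 4.97
position: [623.2, -33.3, 116.6]
tool_rot: [[-0.246, 0.969, -0.002], [0.969, 0.246, -0.001], [-0.0, -0.002, -1.0]]
wrist_force: [-0.3, 0.0, 0.1]
gripper_width: 28.0
gripper_force: 39.5
```

Emit:
{"fn": "drive_tool", "kwargs": {
  "moves": [
    {"x": 0, "y": 0, "z": 0, "wx": 0, "wy": 0, "wz": 0, "fingers": 220},
    {"x": 0, "y": 0, "z": 0, "wx": 0, "wy": 0, "wz": 0, "fingers": 220},
    {"x": 0, "y": 0, "z": 0, "wx": 0, "wy": 0, "wz": 0, "fingers": 220},
    {"x": 0, "y": 0, "z": 0, "wx": 0, "wy": 0, "wz": 0, "fingers": 220}
  ]
}}

```text
clock: 5.3
position: [624.4, -34.0, 118.2]
tool_rot: [[-0.246, 0.969, 0.002], [0.969, 0.246, -0.001], [-0.001, 0.002, -1.0]]
wrist_force: [0.8, -0.8, -1.0]
gripper_width: 28.2
gripper_force: 39.5
```

Run:
```python
from station import arm
from h import *
import pickle
c=arm.read_camera("wrist");pickle.dump(c,open("w3.pkl","wb"))
im=cv2.resize(c["color"][170:370,180:380],None,fx=3,fy=3,interpolation=cv2.INTER_CUBIC)
cv2.imwrite("pics/w3.png",im[:,:,::-1])
s=arm.sense();print(s["position"],rel(s,[624,-32.5,72],down(.25)),s["wrist_force"])
P=s["position"];R=s["tool_rot"]
print("rim pred",(proj(c,[P-R[:,2]*13.1])-[180,170])*3)
w=np.array([624,-32.5,50]);print("mouth",(proj(c,[w,w+19.5*R[:,1],w-19.5*R[:,1],w+19.5*R[:,0]])-[180,170])*3)
```

```text
[624.26743979 -34.05089659 117.98342527] (array([0.0016, 0.0001, 0.046 ]), array([ 0.0012,  0.0011, -0.0019])) [-0.43231005 -0.33422855 -1.04461631]
rim pred [[301.30084349 468.40609512]]
mouth [[299.50567764 208.60424018]
 [398.24094194 208.64683835]
 [200.73448778 208.44287248]
 [299.745096   114.22178242]]
```

View pics/w3.png

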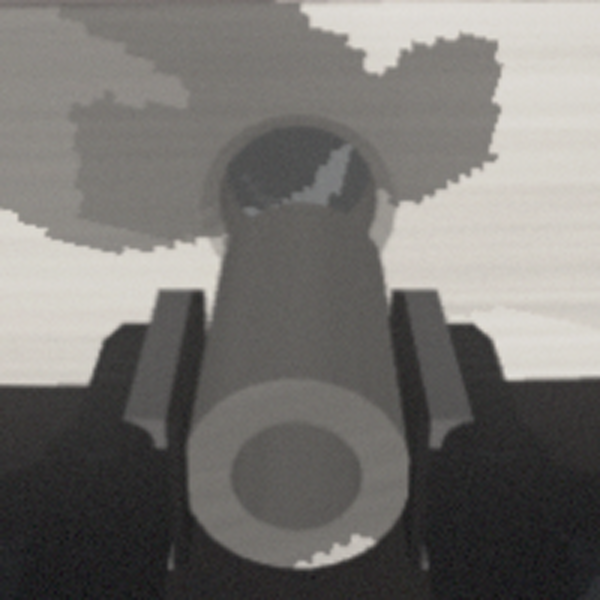

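The crop shows the mouth at about (298,209) and the sleeve rim at (298,473), aligned within about 1 mm. Lowering.

Emit:
{"fn": "drive_tool", "kwargs": {
  "moves": [
    {"x": 0.002, "y": 0, "z": 0.006, "wx": 0.001, "wy": 0.001, "wz": -0.001, "fingers": 220},
    {"x": 0.002, "y": 0, "z": 0.012, "wx": 0.001, "wy": 0.001, "wz": -0.001, "fingers": 220},
    {"x": 0.002, "y": 0, "z": 0.018, "wx": 0.001, "wy": 0.001, "wz": -0.001, "fingers": 220},
    {"x": 0.002, "y": 0, "z": 0.022, "wx": 0.001, "wy": 0.001, "wz": -0.001, "fingers": 220},
    {"x": 0.002, "y": 0, "z": 0.026, "wx": 0.001, "wy": 0.001, "wz": -0.001, "fingers": 220}
  ]
}}

```text
clock: 5.77
position: [623.0, -32.3, 90.3]
tool_rot: [[-0.246, 0.969, -0.002], [0.969, 0.246, -0.0], [0.0, -0.002, -1.0]]
wrist_force: [0.2, 0.9, -0.8]
gripper_width: 28.1
gripper_force: 39.5
```

Emit:
{"fn": "drive_tool", "kwargs": {
  "moves": [
    {"x": 0, "y": 0, "z": 0.003, "wx": 0, "wy": 0, "wz": 0, "fingers": 220},
    {"x": 0, "y": 0, "z": 0.006, "wx": 0, "wy": 0, "wz": 0, "fingers": 220},
    {"x": 0, "y": 0, "z": 0.008, "wx": 0, "wy": 0, "wz": 0, "fingers": 220},
    {"x": 0, "y": 0, "z": 0.01, "wx": 0, "wy": 0, "wz": 0, "fingers": 220}
  ]
}}

```text
clock: 6.1
position: [623.4, -32.3, 81.0]
tool_rot: [[-0.246, 0.969, -0.001], [0.969, 0.246, -0.0], [-0.0, -0.001, -1.0]]
wrist_force: [0.2, 0.6, -0.3]
gripper_width: 28.4
gripper_force: 39.5
```

No resistance; underside is already about 16 mm into the well.

Emit:
{"fn": "drive_tool", "kwargs": {
  "moves": [
    {"x": 0, "y": 0, "z": 0.003, "wx": 0, "wy": 0, "wz": 0, "fingers": 220},
    {"x": 0, "y": 0, "z": 0.006, "wx": 0, "wy": 0, "wz": 0, "fingers": 220},
    {"x": 0, "y": 0, "z": 0.008, "wx": 0, "wy": 0, "wz": 0, "fingers": 220},
    {"x": 0, "y": 0, "z": 0.009, "wx": 0, "wy": 0, "wz": 0, "fingers": 220},
    {"x": 0, "y": 0, "z": 0.009, "wx": 0, "wy": 0, "wz": 0, "fingers": 220}
  ]
}}

```text
clock: 6.52
position: [623.3, -32.3, 72.1]
tool_rot: [[-0.246, 0.969, -0.001], [0.969, 0.246, -0.0], [0.0, -0.001, -1.0]]
wrist_force: [0.1, 0.1, -0.4]
gripper_width: 28.1
gripper_force: 39.6
```

Emit:
{"fn": "drive_tool", "kwargs": {
  "moves": [
    {"x": 0, "y": 0, "z": 0, "wx": 0, "wy": 0, "wz": 0, "fingers": 100},
    {"x": 0, "y": 0, "z": 0, "wx": 0, "wy": 0, "wz": 0, "fingers": 0},
    {"x": 0, "y": 0, "z": 0, "wx": 0, "wy": 0, "wz": 0, "fingers": 0},
    {"x": 0, "y": 0, "z": 0, "wx": 0, "wy": 0, "wz": 0, "fingers": 0},
    {"x": 0, "y": 0, "z": 0, "wx": 0, "wy": 0, "wz": 0, "fingers": 0}
  ]
}}

```text
clock: 6.93
position: [623.5, -32.2, 72.4]
tool_rot: [[-0.246, 0.969, -0.001], [0.969, 0.246, -0.0], [-0.0, -0.001, -1.0]]
wrist_force: [0.2, -0.8, -0.4]
gripper_width: 84.5
gripper_force: 0.0
```

Emit:
{"fn": "drive_tool", "kwargs": {
  "moves": [
    {"x": 0, "y": 0, "z": -0.02, "wx": 0, "wy": 0, "wz": 0, "fingers": 0},
    {"x": 0, "y": 0, "z": -0.05, "wx": 0, "wy": 0, "wz": 0, "fingers": 0},
    {"x": 0, "y": 0, "z": -0.08, "wx": 0, "wy": 0, "wz": 0, "fingers": 0},
    {"x": 0, "y": 0, "z": -0.1, "wx": 0, "wy": 0, "wz": 0, "fingers": 0},
    {"x": 0, "y": 0, "z": -0.1, "wx": 0, "wy": 0, "wz": 0, "fingers": 0}
  ]
}}

```text
clock: 7.35
position: [626.3, -32.6, 177.2]
tool_rot: [[-0.246, 0.969, 0.007], [0.969, 0.246, 0.0], [-0.002, 0.007, -1.0]]
wrist_force: [-0.0, 0.5, -0.2]
gripper_width: 85.7
gripper_force: 0.0
```

Emit:
{"fn": "drive_tool", "kwargs": {
  "moves": [
    {"x": 0, "y": 0, "z": 0, "wx": 0, "wy": 0, "wz": 0, "fingers": 0},
    {"x": 0, "y": 0, "z": 0, "wx": 0, "wy": 0, "wz": 0, "fingers": 0},
    {"x": 0, "y": 0, "z": 0, "wx": 0, "wy": 0, "wz": 0, "fingers": 0}
  ]
}}

```text
clock: 7.6
position: [622.5, -32.1, 170.8]
tool_rot: [[-0.247, 0.969, -0.004], [0.969, 0.247, -0.0], [0.001, -0.004, -1.0]]
wrist_force: [0.3, 0.5, -0.3]
gripper_width: 85.6
gripper_force: 0.0
```

Run:
```python
from station import arm
from h import *
import pickle
c=arm.read_camera("wrist");pickle.dump(c,open("w4.pkl","wb"));cv2.imwrite("pics/w4.png",c["color"][:,:,::-1])
s=arm.sense();print(s["position"])
y=np.array([-.247,.969,0]);x=np.array([.969,.247,0]);w=np.array([624,-32.5,0]);o=w+80*y
bar=o-130*x+45*y+[0,0,82];print("bar",bar)
print("sleeve top seated",proj(c,[w+[0,0,85]]),"unseated20mm",proj(c,[w+[0,0,105]]))
print("bar R end, mid",proj(c,[bar-42*y,bar]))
print(rel(s,bar+[0,0,73],down(.25)))
```

```text
[622.56794609 -32.11765213 170.76029564]
bar [467.155  56.515  82.   ]
sleeve top seated [[282.50317432 232.60324748]] unseated20mm [[282.734992   244.97388399]]
bar R end, mid [[ 67.65409537 101.3590133 ]
 [ 58.63725493  27.6536408 ]]
(array([ 0.1242, -0.1287,  0.0163]), array([-0.0036, -0.0005, -0.0009]))
```

View pics/w4.png

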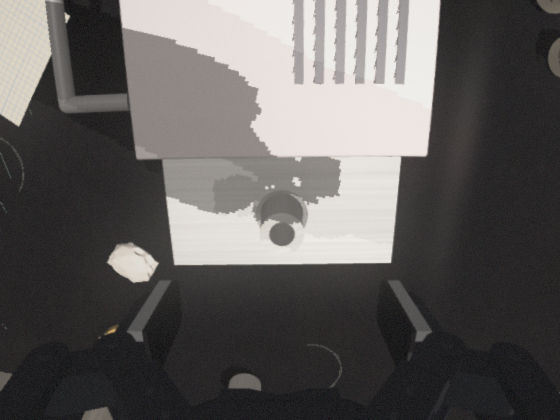

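The sleeve top is seen at (281,233) against a predicted seated (282,233), so it is home. The bar's corner at (66,103) also matches its prediction. Moving over the bar.

Emit:
{"fn": "drive_tool", "kwargs": {
  "moves": [
    {"x": 0.025, "y": -0.026, "z": 0, "wx": 0, "wy": 0, "wz": 0, "fingers": 0},
    {"x": 0.05, "y": -0.052, "z": 0.004, "wx": 0, "wy": 0, "wz": 0, "fingers": 0},
    {"x": 0.075, "y": -0.078, "z": 0.008, "wx": 0, "wy": 0, "wz": 0, "fingers": 0},
    {"x": 0.1, "y": -0.104, "z": 0.012, "wx": 0, "wy": 0, "wz": 0, "fingers": 0},
    {"x": 0.124, "y": -0.129, "z": 0.016, "wx": 0, "wy": 0, "wz": 0, "fingers": 0}
  ]
}}

```text
clock: 8.07
position: [465.5, 56.7, 155.3]
tool_rot: [[-0.246, 0.969, -0.003], [0.969, 0.246, -0.001], [-0.0, -0.003, -1.0]]
wrist_force: [-0.8, 0.4, 0.2]
gripper_width: 85.5
gripper_force: 0.0
```

Emit:
{"fn": "drive_tool", "kwargs": {
  "moves": [
    {"x": 0, "y": 0, "z": 0, "wx": 0, "wy": 0, "wz": 0, "fingers": 100},
    {"x": 0, "y": 0, "z": 0, "wx": 0, "wy": 0, "wz": 0, "fingers": 100},
    {"x": 0, "y": 0, "z": 0, "wx": 0, "wy": 0, "wz": 0, "fingers": 100},
    {"x": 0, "y": 0, "z": 0, "wx": 0, "wy": 0, "wz": 0, "fingers": 100},
    {"x": 0, "y": 0, "z": 0, "wx": 0, "wy": 0, "wz": 0, "fingers": 100}
  ]
}}

```text
clock: 8.48
position: [469.0, 55.5, 156.4]
tool_rot: [[-0.245, 0.97, -0.0], [0.97, 0.245, -0.001], [-0.001, -0.0, -1.0]]
wrist_force: [-0.0, -0.3, 0.1]
gripper_width: 51.8
gripper_force: 0.0
```

Run:
```python
from station import arm
from h import *
import pickle
c=arm.read_camera("wrist");pickle.dump(c,open("w5.pkl","wb"));cv2.imwrite("pics/w5.png",c["color"][:,:,::-1])
s=arm.sense();print(s["position"],s["gripper_width"])
y=np.array([-.247,.969,0]);bar=np.array([467.2,56.5,82])
print("bar",proj(c,[bar-42*y,bar,bar+42*y]))
print(rel(s,bar,down(.25)))
```

```text
[468.8559769   55.49112933 156.3632924 ] 51.58767684975563
bar [[277.77909536 295.83679594]
 [277.65521629 235.88059724]
 [277.52220171 167.54798467]]
(array([ 0.0014, -0.0013,  0.0744]), array([-0.0006,  0.0005, -0.0024]))
```

View pics/w5.png

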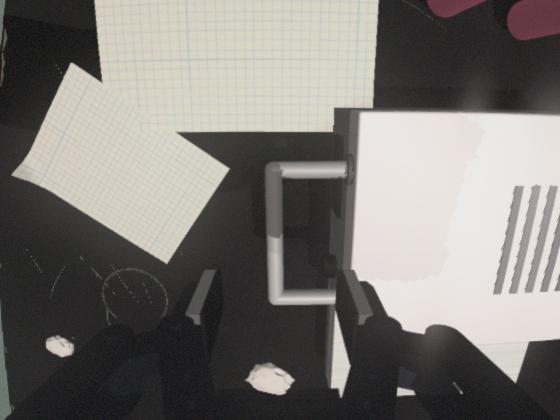

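The bar is at u≈275, v 170–298, within about 1 mm of the prediction. Narrowing the opening and descending onto it.

Emit:
{"fn": "drive_tool", "kwargs": {
  "moves": [
    {"x": 0.001, "y": -0.0025, "z": 0, "wx": 0, "wy": 0, "wz": -0.002, "fingers": 140},
    {"x": 0.001, "y": -0.0025, "z": 0.015, "wx": 0, "wy": 0, "wz": -0.002, "fingers": 140},
    {"x": 0.001, "y": -0.0025, "z": 0.03, "wx": 0, "wy": 0, "wz": -0.002, "fingers": 140},
    {"x": 0.001, "y": -0.0025, "z": 0.045, "wx": 0, "wy": 0, "wz": -0.002, "fingers": 140},
    {"x": 0.001, "y": -0.0025, "z": 0.055, "wx": 0, "wy": 0, "wz": -0.002, "fingers": 140}
  ]
}}

```text
clock: 8.95
position: [464.8, 56.2, 100.2]
tool_rot: [[-0.248, 0.969, -0.002], [0.969, 0.248, -0.001], [-0.0, -0.002, -1.0]]
wrist_force: [-0.3, -0.0, 0.0]
gripper_width: 38.5
gripper_force: 0.0
```

Emit:
{"fn": "drive_tool", "kwargs": {
  "moves": [
    {"x": 0, "y": 0, "z": 0.01, "wx": 0, "wy": 0, "wz": 0, "fingers": 140},
    {"x": 0, "y": 0, "z": 0.02, "wx": 0, "wy": 0, "wz": 0, "fingers": 140},
    {"x": 0, "y": 0, "z": 0.02, "wx": 0, "wy": 0, "wz": 0, "fingers": 140},
    {"x": 0, "y": 0, "z": 0.02, "wx": 0, "wy": 0, "wz": 0, "fingers": 140},
    {"x": 0, "y": 0, "z": 0.02, "wx": 0, "wy": 0, "wz": 0, "fingers": 140}
  ]
}}

```text
clock: 9.37
position: [465.5, 56.5, 81.7]
tool_rot: [[-0.248, 0.969, -0.0], [0.969, 0.248, -0.0], [-0.0, -0.0, -1.0]]
wrist_force: [0.1, -0.6, 0.0]
gripper_width: 38.5
gripper_force: 0.0
```

Emit:
{"fn": "drive_tool", "kwargs": {
  "moves": [
    {"x": 0, "y": 0, "z": 0, "wx": 0, "wy": 0, "wz": 0, "fingers": 180},
    {"x": 0, "y": 0, "z": 0, "wx": 0, "wy": 0, "wz": 0, "fingers": 210},
    {"x": 0, "y": 0, "z": 0, "wx": 0, "wy": 0, "wz": 0, "fingers": 245},
    {"x": 0, "y": 0, "z": 0, "wx": 0, "wy": 0, "wz": 0, "fingers": 245},
    {"x": 0, "y": 0, "z": 0, "wx": 0, "wy": 0, "wz": 0, "fingers": 245}
  ],
  "newtons": 50
}}

```text
clock: 9.78
position: [465.7, 56.7, 81.8]
tool_rot: [[-0.249, 0.969, 0.0], [0.969, 0.249, 0.0], [-0.0, 0.0, -1.0]]
wrist_force: [1.1, 0.4, 1.7]
gripper_width: 8.0
gripper_force: 48.7
```

Run:
```python
from station import arm
from h import *
s=arm.sense();print(s["position"],s["gripper_width"],s["gripper_force"],s["wrist_force"])
r=np.hypot(210,12);a0=np.arctan2(12,210)
for k in range(0,65,5):
    a=a0+np.radians(k);print(k,"fwd(tool y)",round(210-r*np.cos(a),1),"up(-tool z)",round(r*np.sin(a)-12,1))
```

```text
[465.73564671  56.68991464  81.75135544] 7.9775629371622445 48.7121057510376 [1.08051357 0.37477634 1.66378064]
0 fwd(tool y) 0.0 up(-tool z) -0.0
5 fwd(tool y) 1.8 up(-tool z) 18.3
10 fwd(tool y) 5.3 up(-tool z) 36.3
15 fwd(tool y) 10.3 up(-tool z) 53.9
20 fwd(tool y) 16.8 up(-tool z) 71.1
25 fwd(tool y) 24.7 up(-tool z) 87.6
30 fwd(tool y) 34.1 up(-tool z) 103.4
35 fwd(tool y) 44.9 up(-tool z) 118.3
40 fwd(tool y) 56.8 up(-tool z) 132.2
45 fwd(tool y) 70.0 up(-tool z) 145.0
50 fwd(tool y) 84.2 up(-tool z) 156.6
55 fwd(tool y) 99.4 up(-tool z) 166.9
60 fwd(tool y) 115.4 up(-tool z) 175.9
```

Emit:
{"fn": "drive_tool", "kwargs": {
  "moves": [
    {"x": 0, "y": 0.001, "z": -0.011, "wx": 0, "wy": 0, "wz": 0, "fingers": 245},
    {"x": 0, "y": 0.0024, "z": -0.022, "wx": 0, "wy": 0, "wz": 0, "fingers": 245},
    {"x": 0, "y": 0.0045, "z": -0.033, "wx": 0, "wy": 0, "wz": 0, "fingers": 245},
    {"x": 0, "y": 0.0071, "z": -0.0434, "wx": 0, "wy": 0, "wz": 0, "fingers": 245},
    {"x": 0, "y": 0.0103, "z": -0.054, "wx": 0, "wy": 0, "wz": 0, "fingers": 245}
  ]
}}

```text
clock: 10.2
position: [475.0, 59.1, 135.5]
tool_rot: [[-0.249, 0.969, -0.001], [0.969, 0.249, -0.0], [-0.0, -0.001, -1.0]]
wrist_force: [2.5, 0.5, -5.1]
gripper_width: 8.3
gripper_force: 48.5
```

Run:
```python
from station import arm
from h import *
s=arm.sense();print(s["position"],s["gripper_width"],s["gripper_force"],s["wrist_force"])
r=np.hypot(210,12);a0=np.arctan2(12,210)
f=lambda k:np.array([210-r*np.cos(a0+np.radians(k)),r*np.sin(a0+np.radians(k))-12])
for b in(15,30,45):print([np.round((f(b+i)-f(b))/1000,4).tolist() for i in(3,6,9,12,15)])
```

```text
[475.03539833  59.14505212 135.53668225] 8.343137655882115 48.52980315685272 [ 2.52221849  0.52695197 -5.14179592]
[[0.0037, 0.0104], [0.008, 0.0205], [0.0128, 0.0304], [0.0181, 0.0401], [0.0239, 0.0494]]
[[0.0063, 0.009], [0.013, 0.0178], [0.0202, 0.0261], [0.0278, 0.034], [0.0359, 0.0416]]
[[0.0084, 0.0071], [0.0172, 0.0138], [0.0263, 0.02], [0.0357, 0.0257], [0.0454, 0.0309]]
```

The hood is following: about 5 N downward, grip steady.

Emit:
{"fn": "drive_tool", "kwargs": {
  "moves": [
    {"x": 0, "y": 0.0037, "z": -0.0104, "wx": 0, "wy": 0, "wz": 0, "fingers": 245},
    {"x": 0, "y": 0.008, "z": -0.0205, "wx": 0, "wy": 0, "wz": 0, "fingers": 245},
    {"x": 0, "y": 0.0128, "z": -0.0304, "wx": 0, "wy": 0, "wz": 0, "fingers": 245},
    {"x": 0, "y": 0.0181, "z": -0.04, "wx": 0, "wy": 0, "wz": 0, "fingers": 245},
    {"x": 0, "y": 0.0239, "z": -0.0494, "wx": 0, "wy": 0, "wz": 0, "fingers": 245}
  ]
}}

```text
clock: 10.62
position: [496.4, 64.9, 184.1]
tool_rot: [[-0.249, 0.969, -0.006], [0.969, 0.249, -0.001], [0.0, -0.006, -1.0]]
wrist_force: [-0.7, 0.9, -6.1]
gripper_width: 8.2
gripper_force: 48.5
```

Emit:
{"fn": "drive_tool", "kwargs": {
  "moves": [
    {"x": 0, "y": 0.0063, "z": -0.009, "wx": 0, "wy": 0, "wz": 0, "fingers": 245},
    {"x": 0, "y": 0.013, "z": -0.0178, "wx": 0, "wy": 0, "wz": 0, "fingers": 245},
    {"x": 0, "y": 0.02, "z": -0.026, "wx": 0, "wy": 0, "wz": 0, "fingers": 245},
    {"x": 0, "y": 0.0278, "z": -0.034, "wx": 0, "wy": 0, "wz": 0, "fingers": 245},
    {"x": 0, "y": 0.0359, "z": -0.0416, "wx": 0, "wy": 0, "wz": 0, "fingers": 245}
  ]
}}

```text
clock: 11.03
position: [528.4, 73.4, 225.6]
tool_rot: [[-0.248, 0.969, -0.013], [0.969, 0.248, -0.001], [0.002, -0.013, -1.0]]
wrist_force: [-15.6, -2.4, 9.3]
gripper_width: 8.2
gripper_force: 49.1
```

Emit:
{"fn": "drive_tool", "kwargs": {
  "moves": [
    {"x": 0, "y": 0.0084, "z": -0.007, "wx": 0, "wy": 0, "wz": 0, "fingers": 245},
    {"x": 0, "y": 0.0172, "z": -0.0138, "wx": 0, "wy": 0, "wz": 0, "fingers": 245},
    {"x": 0, "y": 0.0263, "z": -0.02, "wx": 0, "wy": 0, "wz": 0, "fingers": 245},
    {"x": 0, "y": 0.0357, "z": -0.0257, "wx": 0, "wy": 0, "wz": 0, "fingers": 245},
    {"x": 0, "y": 0.0454, "z": -0.031, "wx": 0, "wy": 0, "wz": 0, "fingers": 245}
  ]
}}

```text
clock: 11.45
position: [574.1, 85.5, 259.6]
tool_rot: [[-0.249, 0.969, -0.009], [0.969, 0.249, 0.001], [0.003, -0.008, -1.0]]
wrist_force: [-18.0, -0.2, 24.2]
gripper_width: 8.4
gripper_force: 51.4
```

Emit:
{"fn": "drive_tool", "kwargs": {
  "moves": [
    {"x": 0, "y": 0, "z": 0, "wx": 0, "wy": 0, "wz": 0, "fingers": 245},
    {"x": 0, "y": 0, "z": 0, "wx": 0, "wy": 0, "wz": 0, "fingers": 245},
    {"x": 0, "y": 0, "z": 0, "wx": 0, "wy": 0, "wz": 0, "fingers": 245},
    {"x": 0, "y": 0, "z": 0, "wx": 0, "wy": 0, "wz": 0, "fingers": 245},
    {"x": 0, "y": 0, "z": 0, "wx": 0, "wy": 0, "wz": 0, "fingers": 245}
  ]
}}

```text
clock: 11.87
position: [574.8, 85.7, 260.0]
tool_rot: [[-0.249, 0.969, -0.006], [0.969, 0.249, 0.002], [0.003, -0.005, -1.0]]
wrist_force: [-17.5, -0.5, 24.4]
gripper_width: 7.8
gripper_force: 51.7
```

Run:
```python
from station import arm
from h import *
s=arm.sense();P=s["position"];print(P,s["gripper_width"],s["gripper_force"],s["wrist_force"])
x=np.array([.969,.247]);h=np.array([624,-32.5])+80*np.array([-.247,.969])+80*x+45*np.array([-.247,.969])
f=(h-P[:2])@x;u=P[2]-70;print("r",np.hypot(f,u),"deg",np.degrees(np.arctan2(u,f)-np.arctan2(12,210)))
c=arm.read_camera("side");cv2.imwrite("pics/s6.png",c["color"][:,:,::-1])
```

```text
[574.83401544  85.67741805 259.99147331] 7.753991968515672 51.65352523326874 [-17.50929513  -0.51062277  24.38283145]
r 213.98384746150623 deg 59.33726384144392
```

View pics/s6.png

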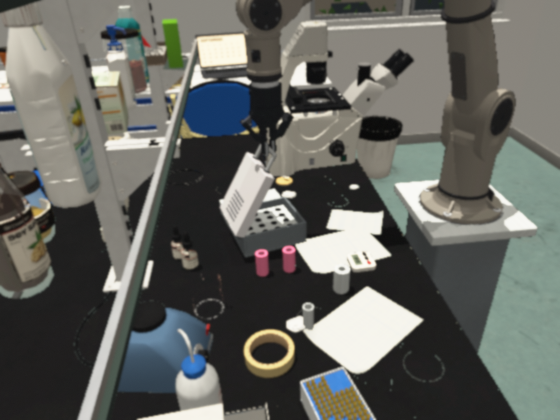

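The hood is up near 60° with bystanders and sleeves in place. The wrist shows about 30 N of radial preload from arc mismatch, so I'll ease it outwards a little.

Emit:
{"fn": "drive_tool", "kwargs": {
  "moves": [
    {"x": 0, "y": -0.0005, "z": -0.001, "wx": 0, "wy": 0, "wz": 0, "fingers": 245},
    {"x": 0, "y": -0.001, "z": -0.002, "wx": 0, "wy": 0, "wz": 0, "fingers": 245},
    {"x": 0, "y": -0.0015, "z": -0.0026, "wx": 0, "wy": 0, "wz": 0, "fingers": 245},
    {"x": 0, "y": -0.0015, "z": -0.0026, "wx": 0, "wy": 0, "wz": 0, "fingers": 245},
    {"x": 0, "y": -0.0015, "z": -0.0026, "wx": 0, "wy": 0, "wz": 0, "fingers": 245}
  ]
}}

```text
clock: 12.33
position: [574.0, 85.5, 259.8]
tool_rot: [[-0.249, 0.968, -0.005], [0.968, 0.249, 0.0], [0.002, -0.005, -1.0]]
wrist_force: [-6.8, 1.6, 5.0]
gripper_width: 7.7
gripper_force: 49.5
```

Run:
```python
from station import arm
s=arm.sense();print(s["position"],s["wrist_force"],abs(s["dq"]).max())
print(arm.close_job())
```

```text
[573.95801202  85.51210503 259.77077951] [-6.78632598  1.61837127  4.9776739 ] 0.0027397423961861584
the job is handed in; nothing more can be done
None
```

The 29 mm sleeve is home in the well, and the arm is still gripping the bar with the hood raised to about 59° (estimated from the arm's pose); the job is handed in, but no verdict came back.

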